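Seat the drill template on the nameplate jig

TASK

Pick up the longer drill template (the plate whose two holes are as far apart as the jig's dowels) by its upright handle and lower it over the etched nameplate, with both taper dowels through its two holes, until it lies flat on the jig board. Do not let it fall from above the dowels, leave it free there, and leave the shorter template where it is.

Things in the scene. Friction and masses are not known exactly. Their poses are not given: they have to be found in the camera images.
- template_grip (a point): Longer drill template: loose aluminium plate 170x80x6 mm, 0.3 kg, flat on the table; two 28 mm through holes 110 mm apart on its long centre line; in the middle an upright black bar handle 36 mm long (along x), 16 thick (y), its top 56 above the underside. Point: on the handle's axis, 34 above the underside. x runs along the plate through both holes, y across, z up. Same either way round.
- jig_seat (a point): Jig: fixed plywood board 220x130x18 mm, brass nameplate set in flush. Point: on its top face midway between two upright steel dowels, which stand 55 mm either side along x. Dowels: 20 mm diameter at the foot, from 6 mm up tapering to 6 mm at the tip, 35 mm above the board. y across, z up. Seated, the longer template's point is 34 mm above this one, with 4 mm play; tapers guide it from 10 mm off.
- short_template_grip (a point): Shorter drill template, to be left alone: a like aluminium plate with the same handle, but 124x80x6 mm and its two 28 mm holes only 72 mm apart, so it does not fit the dowels. Point and axes as on the longer one.

How it is judged:
On the way:
1. the longer template is held level over the jig, both holes lined up with the dowels, its underside more than 28 mm above the board (z of template_grip in the frame of jig_seat above 0.062 m and horizontal distance between template_grip and jig_seat below 0.015 m and angle between the x axis of template_grip and the x axis of jig_seat, either way round below 0.2 rad), for 0.1 s.
At the end, for the whole second after the job is handed in: The longer template lies flat on the jig board with both dowels through its holes (its handle point within 12 mm of the middle of the dowels, within 4 mm of seated height and 10 degrees in line, tilted under 3.4 degrees) and is at rest; the shorter template is within 30 mm of where it began (z of template_grip in the frame of jig_seat between 0.028 and 0.038 m and horizontal distance between template_grip and jig_seat below 0.012 m and angle between the x axis of template_grip and the x axis of jig_seat, either way round below 0.175 rad and angle between template_grip's own z axis and vertical below 0.06 rad and linear speed of template below 0.02 m/s and distance of short_template_grip from where it was at the start of the episode below 0.03 m); the robot touches nothing.
It fails at once if the longer template is let go above the dowels and falls onto them (not held while its underside is more than 33 mm above the board) (z of template_grip in the frame of jig_seat above 0.067 m and horizontal distance between template_grip and jig_seat below 0.05 m and contact force between the fingers and template below 0.05 N).
It fails at once if the shorter template is moved by more than 30 mm (distance of short_template_grip from where it was at the start of the episode above 0.03 m).
It also fails if it takes over 43 s, if anything falls off the work surface, if the arm or the gripper's body presses on something with over 40 N, if the wrist force passes 120 N, or if a joint passes its speed limit or range.

ROBOT

A 7-joint arm with a two-finger parallel gripper is mounted at the origin on the work surface. World frame = base frame: x ahead of the robot, y to its left, z up, the work surface at z = 0. Lengths are in m, angles in rad, forces in N, time in s.
With the tool pointing down it reaches from about 0.4 to 0.85 m from the base axis. Payload 4.5 kg.
Tool frame: the origin (TCP) lies on the centre line of the jaws, within the pads' length; the fingertips stand 8 mm ahead of it and the grasp point (between the pads) lies 11 mm behind it; z points along the fingers, x is the direction in which the jaws open and shut, and the axes are right-handed (so a half turn about z gives the same grasp; the last joint's range is limited). The gripper opens to 88 mm and grips with 3 to 60 N. Pads are 18 mm wide; open, the fingers measure 123 mm over their backs; the gripper's body (75 mm by 187 mm) begins 45 mm behind the grasp point.
Start: joints at [1.151, 0.689, -0.195, 1.565, 0.157, 0.902, -0.215], TCP at [0.274, -0.562, 0.247] pointing down, gripper open.
Joint ranges: [-3.01, 3.01], [-0.46, 2.08], [-1.47, 1.51], [0.13, 2.56], [-1, 4.14], [0.04, 2.09], [-2.66, 2.66]. Speed limits (rad/s): [2.57, 2.57, 3.14, 3.14, 3.14, 3.14, 3.14].

INTERFACE

Orientations are given as a unit quaternion [x, y, z, w].
In Python, from plant import r gives the robot as it stands.
- The arm moves only by the shell command python3 -m pendant 'ROWS' [FORCE]. ROWS is JSON, a list of rows, each a list of 3 entries, a list of its own where there are three numbers: the turn, a rotation vector about the tool's x, y, z in rad, then the shift along the tool's x, y, z in m, then the opening, from 0 (shut) to 1 (fully open). In form: [[[wx, wy, wz], [tx, ty, tz], claw], ...]. A call has 1 to 10 rows; each row is the pose to reach, as a shift and turn from the pose commanded when the call began, along the tool's axes at that moment; what a row does not reach only later rows make up. A row lasts 1/10 s, in which the tool goes at most 50 mm and 8.59 degrees, less where a joint would pass 70% of its speed; a pose out of reach is approached as far as the arm can. A call with a gripper value outside its range is refused whole. The fingers move at their own pace and stop on an object; FORCE is the grip in N (left out, the last holds). Time passes only in rows, so rows that repeat a pose let the fingers close. It gives the time, the measured TCP pose, the force and the opening at its end, in the units of the state.
- r.get_state(): the state, without advancing time (a new reading comes with each control period).
- r.snapshot(name): name is "scene" or "side" or "wrist"; returns a dict with "image" (384x512x3 uint8, red, green, blue), "mtx" (3x3 intrinsics, pixels), "R" (3x3) and "t" (3): a world point X has camera coordinates R X + t; the wrist camera has in their place "T_tool_cam" (4x4, takes a point from camera to tool coordinates, whose origin is the TCP and whose axes are the tool frame's). Camera axes: x right, y down, z forward; pixel columns grow to the right and rows downward; lengths in m; the calibration is good to about 2 mm. A picture is of the moment at which its call begins: read the wrist's pose just before it. There is no depth.
- r.finish_job(): hands the job in, once; it reports no verdict.
The state is a dict: "clock": time; "q": joint angles; "qd": joint speeds; "joint_torque": joint torques, N m; "tool_pos": TCP position; "eef_rot": TCP orientation; "contact_force": force on the tool from outside, world axes, zero at the start; "moment": the same for the moment, N m; "opening": opening from 0.0 (shut) to 1.0 (fully open).
Only numpy, scipy, OpenCV 4.12 (cv2) and the standard library are available. Lean on these libraries where they do the work, as an engineer would, in place of code of your own. Each camera call takes 0.05 s, during which the arm holds its last target. There are 200 camera calls.

## Working session

There is one attempt and no reset: what is moved stays moved. The work goes in short steps, Python scripts to look and compute and a shell command to move; the robot and the scene stay as the last step left them, time stands still between calls to the robot, and variables do not carry over. Pictures are saved under pics/ and viewed, about 8 in all and at most 12, crops included, and the job is handed in when it is done.

```bash
mkdir -p pics; python3 - <<'E'
from plant import r
import cv2
s=r.get_state(); print(s)
for n in("scene","side"):
    d=r.snapshot(n); cv2.imwrite(f"pics/{n}0.png",cv2.resize(d["image"][:,:,::-1],(800,600),interpolation=cv2.INTER_CUBIC))
    print(n,d["mtx"],d["R"],d["t"])
E
```

```text
{'clock': 0.0, 'q': array([ 1.15080776,  0.68996506, -0.19452093,  1.56634155,  0.15731919,
        0.90247711, -0.21506002]), 'qd': array([ 0.00144772, -0.00179364,  0.00027674,  0.00100486, -0.00048873,
       -0.00014495, -0.00057881]), 'joint_torque': array([ 9.00883351e-04, -5.27571881e+01, -1.26722731e+00, -1.53430635e+01,
       -5.27563167e-02,  6.60869671e-03,  1.78691766e-04]), 'tool_pos': array([ 0.27367317, -0.56121922,  0.24592266]), 'eef_rot': array([ 8.48085986e-01, -5.29857861e-01, -7.96765888e-04, -4.15363676e-04]), 'contact_force': array([ 0.52477471,  0.31128397, -0.49618518]), 'moment': array([-0.0341727 ,  0.01807708,  0.00790665]), 'opening': 0.9994748416299899}
scene [[400.24666953   0.         255.70692033]
 [  0.         400.24666953 191.86410122]
 [  0.           0.           1.        ]] [[-3.46634541e-01  9.38000175e-01 -4.07063026e-04]
 [ 6.13692237e-01  2.26459485e-01 -7.56371562e-01]
 [-7.09384474e-01 -2.62434321e-01 -6.54142106e-01]] [ 0.16417687 -0.26990054  1.2476439 ]
side [[497.7119581    0.         251.42593974]
 [  0.         497.7119581  193.19645599]
 [  0.           0.           1.        ]] [[-0.80504186 -0.59319455 -0.00527598]
 [-0.35288675  0.48602421 -0.79953199]
 [ 0.47684228 -0.6417949  -0.60060033]] [0.4254245  0.22213751 0.75904582]
```

View pics/scene0.png

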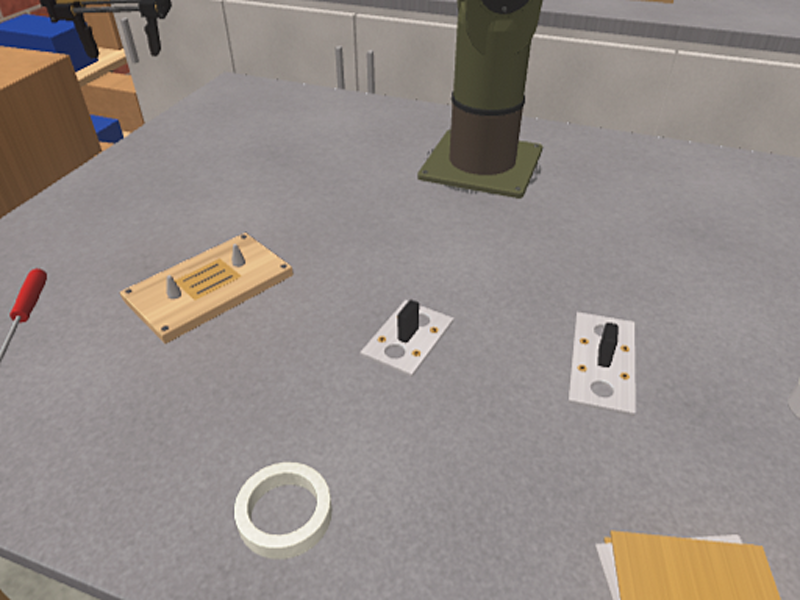

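View pics/side0.png

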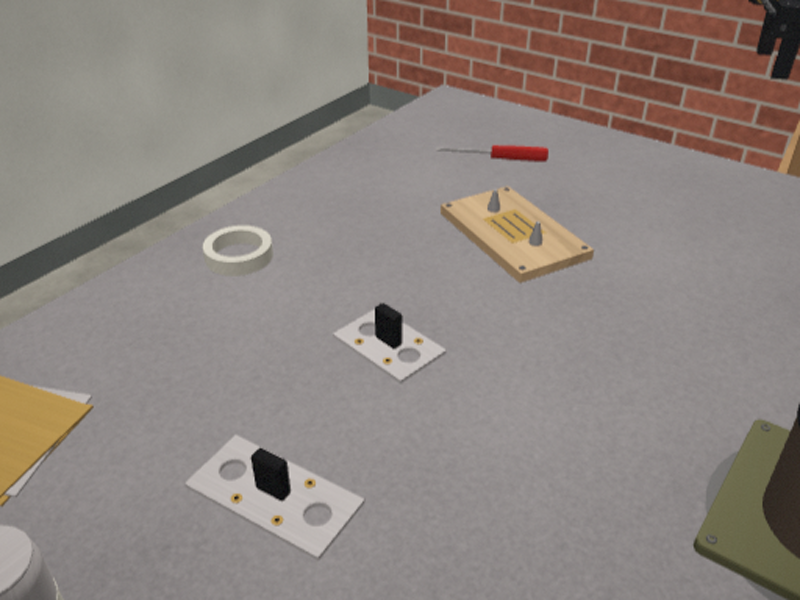

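The longer template is on the right in the scene view, with its corners near (577,313), (634,320), (635,411) and (570,402). The shorter one is in the middle at (407,337). The jig is on the left, with dowel tips at (172,276) and (237,247). The side view agrees.

```bash
cat >h.py <<'E'
import numpy as np
from scipy.spatial.transform import Rotation as Ro
def ray(d,uv,z,R=None,t=None):
    R=d["R"] if R is None else R; t=d["t"] if t is None else t
    c=-R.T@t; v=R.T@np.linalg.solve(d["mtx"],[uv[0],uv[1],1.]); return c+v*(z-c[2])/v[2]
def wristcam(d,s):
    T=np.eye(4);T[:3,:3]=Ro.from_quat(s["eef_rot"]).as_matrix();T[:3,3]=s["tool_pos"]
    M=np.linalg.inv(T@d["T_tool_cam"]); return M[:3,:3],M[:3,3]
def totool(s,p,yaw):
    "shift in tool axes from s to world p (TCP), and turn about tool z so tool x is at world yaw"
    R=Ro.from_quat(s["eef_rot"]); x=R.as_matrix()[:,0]
    cur=np.arctan2(x[1],x[0]); dy=(yaw-cur+np.pi/2)%np.pi-np.pi/2
    return R.inv().apply(np.array(p)-s["tool_pos"]), -dy
E
python3 - <<'E'
from plant import r
from h import *
s=r.get_state()
P={"scene":([(577,313),(634,320),(635,411),(570,402)],[(245,234),(292,267),(164,334),(122,292)],[(172,276),(237,247)],[(413,299),(453,319),(411,373),(361,352)]),
"side":([(236,436),(364,498),(318,556),(187,484)],[(505,187),(592,249),(521,273),(441,207)],[(494,190),(538,222)],[(373,309),(445,351),(402,380),(334,334)])}
for n,v in P.items():
    d=r.snapshot(n)
    for k,z,pts in zip(("long","jig","tips","short"),(.006,.018,.053,.006),v):
        w=np.array([ray(d,(np.array(p)+.5)*.64-.5,z) for p in pts])
        e=np.diff(w,axis=0); print(n,k,w.mean(0).round(4),np.linalg.norm(e,axis=1).round(3),np.degrees(np.arctan2(e[:,1],e[:,0])).round(1))
E
```

```text
scene long [0.4672 0.2887 0.006 ] [0.08  0.171 0.078] [ 99.4   4.9 -80.2]
scene jig [ 0.5182 -0.2913  0.018 ] [0.126 0.215 0.125] [  65.4  -25.9 -115.3]
scene tips [ 0.5181 -0.2888  0.053 ] [0.106] [151.9]
scene short [0.5138 0.0302 0.006 ] [0.072 0.121 0.077] [ 72.5 -10.3 -99.4]
side long [0.4667 0.2882 0.006 ] [0.167 0.079 0.166] [-174.5   95.1    4.9]
side jig [ 0.5154 -0.2884  0.018 ] [0.215 0.126 0.21 ] [155.5  64.9 -24.5]
side tips [ 0.5166 -0.2917  0.053 ] [0.11] [155.6]
side short [0.5143 0.0308 0.006 ] [0.126 0.075 0.122] [172.9  80.7  -8.9]
```

```bash
python3 - <<'E'
from plant import r
from h import *
s=r.get_state(); np.set_printoptions(suppress=True)
for p,y in (((.517,-.29,.25),-25.5+90),((.53,0.,.25),95.5),((.467,.2885,.2),95.5)):
    print(totool(s,p,np.radians(y)))
print(r.snapshot("wrist")["T_tool_cam"])
E
```

```text
(array([-0.13732506, -0.33755893, -0.00363598]), np.float64(0.8989694102236947))
(array([-0.39225904, -0.47640274, -0.00338467]), np.float64(0.357917342105452))
(array([-0.67911804, -0.54628885,  0.04690541]), np.float64(0.357917342105452))
[[ 0.9999989  -0.00040282 -0.00142777 -0.00012067]
 [ 0.00080979  0.95461422  0.29784397 -0.07744087]
 [ 0.00124299 -0.2978448   0.9546135  -0.13825875]
 [ 0.          0.          0.          1.        ]]
```

```bash
python3 -m pendant '[[[0,0,0.9],[-0.137,-0.338,0],1],[[0,0,0.9],[-0.137,-0.338,0],1],[[0,0,0.9],[-0.137,-0.338,0],1],[[0,0,0.9],[-0.137,-0.338,0],1],[[0,0,0.9],[-0.137,-0.338,0],1],[[0,0,0.9],[-0.137,-0.338,0],1],[[0,0,0.9],[-0.137,-0.338,0],1],[[0,0,0.9],[-0.137,-0.338,0],1],[[0,0,0.9],[-0.137,-0.338,0],1],[[0,0,0.9],[-0.137,-0.338,0],1]]'
cat >look.py <<'E'
import sys,cv2,pickle
from plant import r
from h import *
s=r.get_state(); d=r.snapshot("wrist"); n=sys.argv[1]
pickle.dump((s,d),open(n+".pkl","wb")); print(s["clock"],s["tool_pos"],s["q"].round(2),s["contact_force"].round(2))
cv2.imwrite(f"pics/{n}.png",cv2.resize(d["image"][:,:,::-1],(800,600),interpolation=cv2.INTER_CUBIC))
E
python3 look.py jig1
python3 - <<'E'
from plant import r
from h import *
s=r.get_state()
for p,y in (((.53,0.,.25),95.5),((.467,.2885,.2),95.5)): print(totool(s,p,np.radians(y)))
E
```

```text
clock: 1.25
tool_pos: [0.5165, -0.2919, 0.2466]
eef_rot: [-0.533, 0.846, -0.0, -0.001]
contact_force: [0.1, -0.7, 0.7]
opening: 1.0
1.25 [ 0.51648148 -0.291926    0.2466469 ] [ 0.37  0.65  0.11  1.67 -0.09  0.83 -1.5 ] [ 0.1  -0.67  0.69]
(array([-0.26986877,  0.11454079, -0.00373863]), np.float64(-0.5454968747859583))
(array([-0.50243584,  0.29661351,  0.04589335]), np.float64(-0.5454968747859583))
```

View pics/jig1.png

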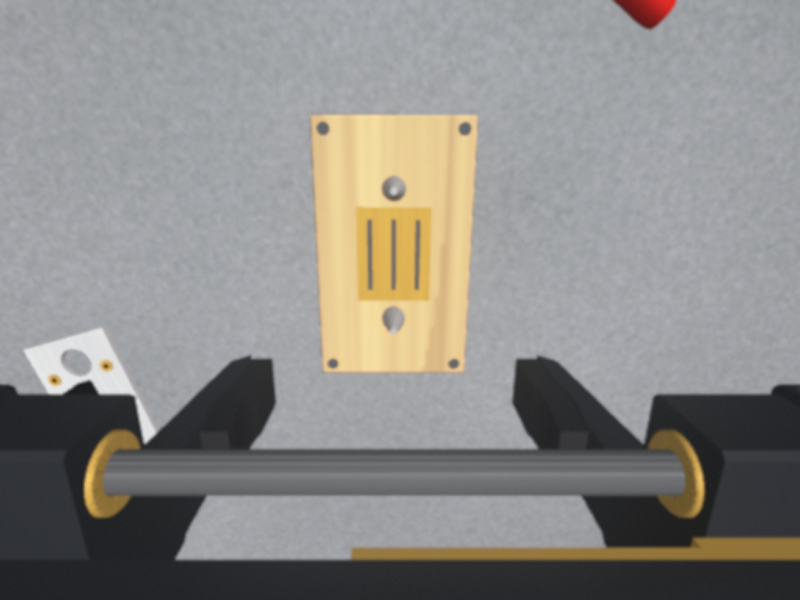

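Board corners are at (312,115), (477,115), (464,371) and (323,371). The dowels are near (394,187) and (393,318).

```bash
python3 - <<'E'
import pickle
from h import *
s,d=pickle.load(open("jig1.pkl","rb")); R,t=wristcam(d,s)
for z,pts in ((.018,[(312,115),(477,115),(464,371),(323,371)]),(.018,[(357,208),(431,208),(430,300),(358,300)])):
    w=np.array([ray(d,(np.array(p)+.5)*.64-.5,z,R,t) for p in pts]); e=np.diff(w,axis=0)
    print(w.mean(0),np.linalg.norm(e,axis=1).round(4),np.degrees(np.arctan2(e[:,1],e[:,0])).round(1))
E
python3 -m pendant '[[[0,0,-0.545],[-0.27,0.115,0],1],[[0,0,-0.545],[-0.27,0.115,0],1],[[0,0,-0.545],[-0.27,0.115,0],1],[[0,0,-0.545],[-0.27,0.115,0],1],[[0,0,-0.545],[-0.27,0.115,0],1],[[0,0,-0.545],[-0.27,0.115,0],1],[[0,0,-0.545],[-0.27,0.115,0],1]]'
python3 - <<'E'
from plant import r
from h import *
s=r.get_state()
for p,y in (((.467,.2885,.2),95.5),): print(totool(s,p,np.radians(y)))
E
```

```text
[ 0.51821475 -0.29270759  0.018     ] [0.127  0.2177 0.1294] [-115.7  154.4   64.3]
[ 0.51722778 -0.29226596  0.018     ] [0.0605 0.0789 0.0627] [-115.7  155.1   64.3]
clock: 2.0
tool_pos: [0.5305, 0.0083, 0.2469]
eef_rot: [0.744, -0.668, -0.001, -0.002]
contact_force: [0.4, -0.3, 0.5]
opening: 1.003
(array([-0.28519227,  0.03337769,  0.04790955]), np.float64(0.010457567449252636))
```

```bash
python3 -m pendant '[[[0,0,0],[-0.285,0.033,0.047],1],[[0,0,0],[-0.285,0.033,0.047],1],[[0,0,0],[-0.285,0.033,0.047],1],[[0,0,0],[-0.285,0.033,0.047],1],[[0,0,0],[-0.285,0.033,0.047],1],[[0,0,0],[-0.285,0.033,0.047],1],[[0,0,0],[-0.285,0.033,0.047],1],[[0,0,0],[-0.285,0.033,0.047],1],[[0,0,0],[-0.285,0.033,0.047],1]]'
python3 look.py long1
```

```text
clock: 2.9
tool_pos: [0.4711, 0.2795, 0.1999]
eef_rot: [0.739, -0.673, 0.001, 0.001]
contact_force: [0.1, -0.3, -0.2]
opening: 0.998
2.9 [0.47110578 0.27954283 0.19990749] [-0.64  0.65  0.03  1.86 -0.03  0.64 -2.07] [ 0.1  -0.26 -0.15]
```

View pics/long1.png

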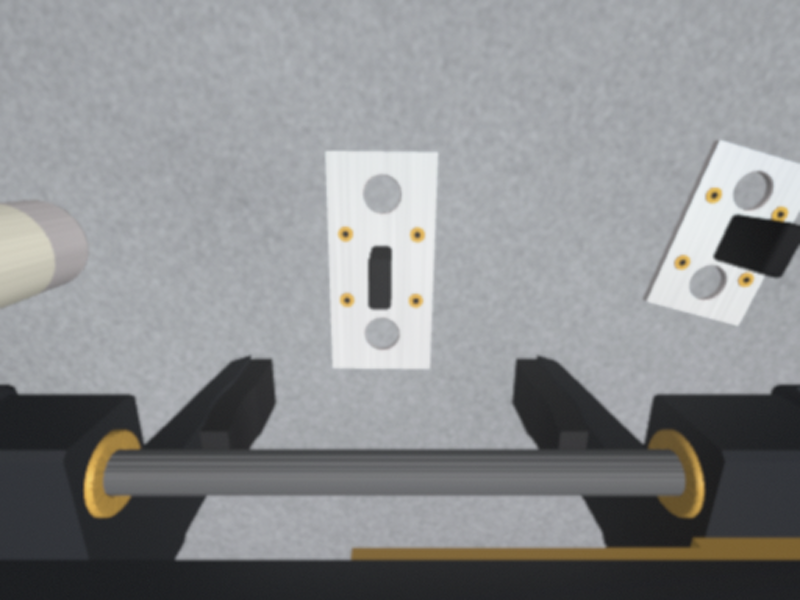

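The plate corners are at (325,151), (438,152), (431,369) and (332,368), with the handle top around (380,278).

```bash
python3 - <<'E'
import pickle
from plant import r
from h import *
s,d=pickle.load(open("long1.pkl","rb")); R,t=wristcam(d,s)
for z,pts in ((.006,[(325,151),(438,152),(431,369),(332,368)]),(.006,[(382,194),(382,333.5)])):
    w=np.array([ray(d,(np.array(p)+.5)*.64-.5,z,R,t) for p in pts]); e=np.diff(w,axis=0); a=np.degrees(np.arctan2(e[:,1],e[:,0]))
    print(w.mean(0),np.linalg.norm(e,axis=1).round(4),a.round(1)); 
    if len(w)==4: c=w.mean(0)
yaw=a[-1]; s=r.get_state(); print(totool(s,[c[0],c[1],.024],np.radians(yaw+90)))
E
```

```text
[0.46896415 0.28902069 0.006     ] [0.0806 0.1707 0.082 ] [ -85.2 -174.9   94.7]
[0.46977518 0.28872198 0.006     ] [0.1099] [-175.1]
(array([-0.00979773,  0.00135558,  0.17596696]), np.float64(0.008614074863708243))
```

```bash
python3 -m pendant '[[[0,0,0.008],[-0.009,0.001,0.02],1],[[0,0,0.008],[-0.009,0.001,0.06],1],[[0,0,0.008],[-0.009,0.001,0.1],1],[[0,0,0.008],[-0.009,0.001,0.13],1],[[0,0,0.008],[-0.009,0.001,0.15],1],[[0,0,0.008],[-0.009,0.001,0.165],1],[[0,0,0.008],[-0.009,0.001,0.175],1],[[0,0,0.008],[-0.009,0.001,0.175],1],[[0,0,0.008],[-0.009,0.001,0.175],1]]'
python3 -m pendant '[[[0,0,0],[0,0,0],0],[[0,0,0],[0,0,0],0],[[0,0,0],[0,0,0],0],[[0,0,0],[0,0,0],0],[[0,0,0],[0,0,0],0],[[0,0,0],[0,0,0],0],[[0,0,0],[0,0,0],0],[[0,0,0],[0,0,0],0],[[0,0,0],[0,0,0],0],[[0,0,0],[0,0,0],0]]' 40
```

```text
clock: 3.85
tool_pos: [0.4683, 0.2918, 0.0253]
eef_rot: [0.738, -0.675, 0.0, -0.001]
contact_force: [0.4, 0.4, 0.5]
opening: 0.999
clock: 4.85
tool_pos: [0.4677, 0.2913, 0.0247]
eef_rot: [0.738, -0.675, 0.0, 0.0]
contact_force: [-0.7, -1.8, 0.7]
opening: 0.173
```

```bash
python3 -m pendant '[[[0,0,0],[0,0,-0.02],0],[[0,0,0],[0,0,-0.05],0],[[0,0,0],[0,0,-0.08],0],[[0,0,0],[0,0,-0.11],0],[[0,0,0],[0,0,-0.14],0],[[0,0,0],[0,0,-0.15],0],[[0,0,0],[0,0,-0.15],0]]'
python3 - <<'E'
from plant import r
from h import *
s=r.get_state(); print(s["contact_force"],s["moment"],s["opening"])
for p,y in (((.53,0.,.17),85),((.5175,-.292,.15),64.4)): print(totool(s,p,np.radians(y)))
E
```

```text
clock: 5.55
tool_pos: [0.4682, 0.2924, 0.1755]
eef_rot: [0.739, -0.674, 0.0, -0.001]
contact_force: [-0.8, -0.3, -3.2]
opening: 0.182
[-0.84796269 -0.26091734 -3.19669697] [ 0.04457985 -0.00516881  0.00956253] 0.18218003546522876
(array([ 0.29685253, -0.0349897 ,  0.00519979]), np.float64(0.17827053023981776))
(array([0.58653328, 0.00403608, 0.02475242]), np.float64(0.5378083561506495))
```

Weight of about 3 N shows on the wrist, so the template is held. I'll carry it at a safe height, passing outboard of the base.

```bash
python3 -m pendant '[[[0,0,0.01],[0.015,-0.002,0],0],[[0,0,0.03],[0.045,-0.006,0],0],[[0,0,0.05],[0.08,-0.01,0],0],[[0,0,0.07],[0.115,-0.014,0],0],[[0,0,0.09],[0.15,-0.018,0],0],[[0,0,0.11],[0.185,-0.022,0],0],[[0,0,0.13],[0.22,-0.026,0],0],[[0,0,0.15],[0.255,-0.03,0],0],[[0,0,0.17],[0.285,-0.034,0],0],[[0,0,0.178],[0.297,-0.035,0],0]]'
python3 - <<'E'
from plant import r
from h import *
s=r.get_state()
for p,y in (((.5175,-.292,.15),64.4),): print(totool(s,p,np.radians(y)))
E
```

```text
clock: 6.55
tool_pos: [0.5284, -0.0062, 0.173]
eef_rot: [-0.673, 0.74, -0.0, -0.002]
contact_force: [0.2, -0.6, -2.3]
opening: 0.177
(array([ 0.28548551, -0.01620224,  0.02390962]), np.float64(0.3524373457850958))
```

```bash
python3 -m pendant '[[[0,0,0.03],[0.02,0,0],0],[[0,0,0.07],[0.05,-0.003,0],0],[[0,0,0.11],[0.09,-0.005,0],0],[[0,0,0.16],[0.13,-0.007,0],0],[[0,0,0.21],[0.17,-0.01,0],0],[[0,0,0.26],[0.21,-0.012,0.005],0],[[0,0,0.31],[0.25,-0.014,0.01],0],[[0,0,0.34],[0.275,-0.016,0.015],0],[[0,0,0.352],[0.285,-0.016,0.02],0],[[0,0,0.352],[0.285,-0.016,0.024],0]]'
python3 -m pendant '[[[0,0,0],[0,0,0],0],[[0,0,0],[0,0,0],0],[[0,0,0],[0,0,0],0]]'
python3 look.py held
python3 - <<'E'
from plant import r
from h import *
import cv2
d=r.snapshot("side"); cv2.imwrite("pics/side1.png",cv2.resize(d["image"][90:240,230:430,::-1],(800,600),interpolation=cv2.INTER_CUBIC))
s=r.get_state(); print(totool(s,(.5175,-.292,.13),np.radians(64.4)))
E
```

```text
clock: 7.55
tool_pos: [0.5193, -0.2864, 0.1492]
eef_rot: [-0.535, 0.845, 0.001, -0.001]
contact_force: [0.1, 0.9, -2.7]
opening: 0.178
clock: 7.85
tool_pos: [0.5213, -0.284, 0.1509]
eef_rot: [-0.537, 0.843, 0.0, 0.0]
contact_force: [0.9, -0.6, -3.0]
opening: 0.174
7.85 [ 0.5212572  -0.28402846  0.15091615] [ 0.4   0.77  0.03  1.76 -0.04  0.61 -1.55] [ 0.91 -0.56 -2.99]
(array([0.00798968, 0.00024097, 0.0210599 ]), np.float64(0.009417150234671823))
```

View pics/held.png

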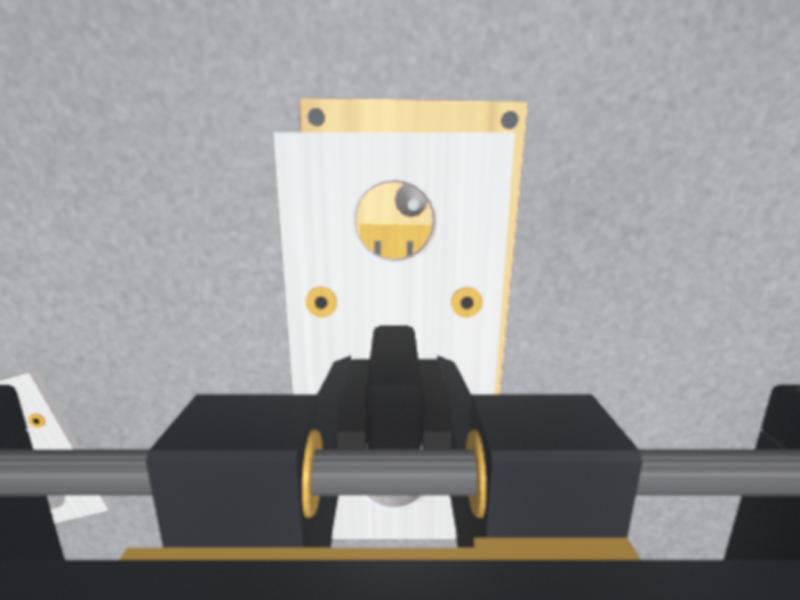

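View pics/side1.png

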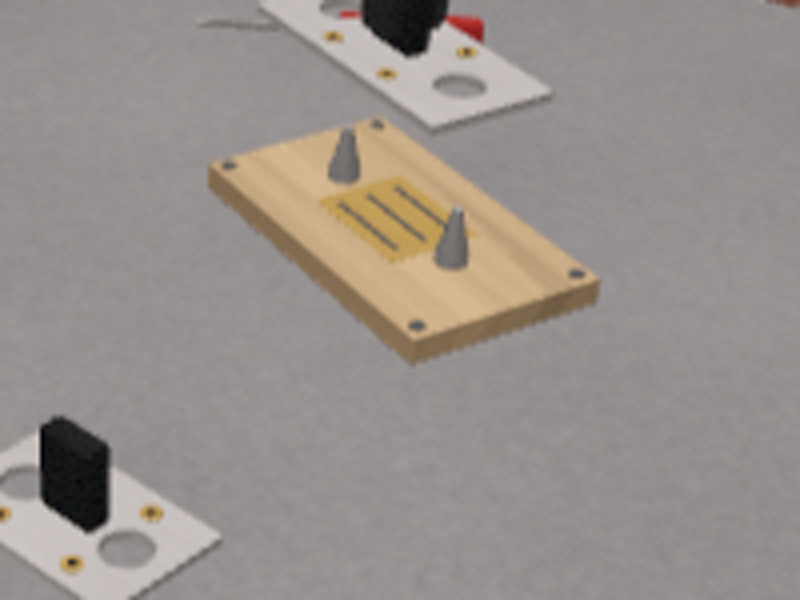

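The plate is level in the grip. The far hole is at (395,220) with the dowel tip inside it at (413,204), and the plate's far corners are at (274,133) and (517,133). Next I'll work out the template's offset in the hand and the correction.

```bash
python3 - <<'E'
import pickle
from plant import r
from h import *
s,d=pickle.load(open("held.pkl","rb")); T=d["T_tool_cam"]; Rc=T[:3,:3].T; tc=-Rc@T[:3,3]
q=lambda p,z: ray(d,(np.array(p)+.5)*.64-.5,z,Rc,tc)
h=q((395,220.5),.0187); c=[q(p,.0187) for p in((274,133),(517,133),(321,302),(467,302))]
print("hole",h,"corners",c)
R,t=wristcam(d,s); tip=ray(d,(np.array([413.5,204])+.5)*.64-.5,.053,R,t); print("tip",tip)
th=np.radians(154.5); J=np.array([.5175,-.292])
for k in(0,np.pi): print("expected tips",J+.055*np.array([np.cos(th+k),np.sin(th+k)]))
Rt=Ro.from_quat(s["eef_rot"]); print("hole world",Rt.apply(h)+s["tool_pos"], "tip in tool",Rt.inv().apply(tip-s["tool_pos"]))
E
```

```text
hole [ 2.57184584e-05 -5.71557767e-02  1.87000000e-02] corners [array([-0.04030322, -0.0861296 ,  0.0187    ]), array([ 0.04066595, -0.08605989,  0.0187    ]), array([-0.02759483, -0.02697903,  0.0187    ]), array([ 0.02689519, -0.02695019,  0.0187    ])]
tip [ 0.56751834 -0.31639729  0.053     ]
expected tips [ 0.46785781 -0.26832189]
expected tips [ 0.56714219 -0.31567811]
hole world [ 0.57305675 -0.3081863   0.13221646] tip in tool [ 0.0098889  -0.05560532  0.09790641]
```

```bash
python3 -m pendant '[[[0,0,0.009],[0.005,0.001,0],0],[[0,0,0.009],[0.009,0.0015,0.01],0],[[0,0,0.009],[0.009,0.0015,0.03],0],[[0,0,0.009],[0.009,0.0015,0.05],0],[[0,0,0.009],[0.009,0.0015,0.065],0],[[0,0,0.009],[0.009,0.0015,0.07],0],[[0,0,0.009],[0.009,0.0015,0.07],0],[[0,0,0.009],[0.009,0.0015,0.07],0],[[0,0,0.009],[0.009,0.0015,0.07],0]]'
python3 look.py held2
```

```text
clock: 8.85
tool_pos: [0.516, -0.2939, 0.0816]
eef_rot: [-0.532, 0.847, -0.001, 0.0]
contact_force: [-0.3, 0.4, -1.9]
opening: 0.179
8.85 [ 0.51601544 -0.29385582  0.08159975] [ 0.43  0.88  0.03  1.79 -0.04  0.47 -1.54] [-0.26  0.44 -1.88]
```

View pics/held2.png

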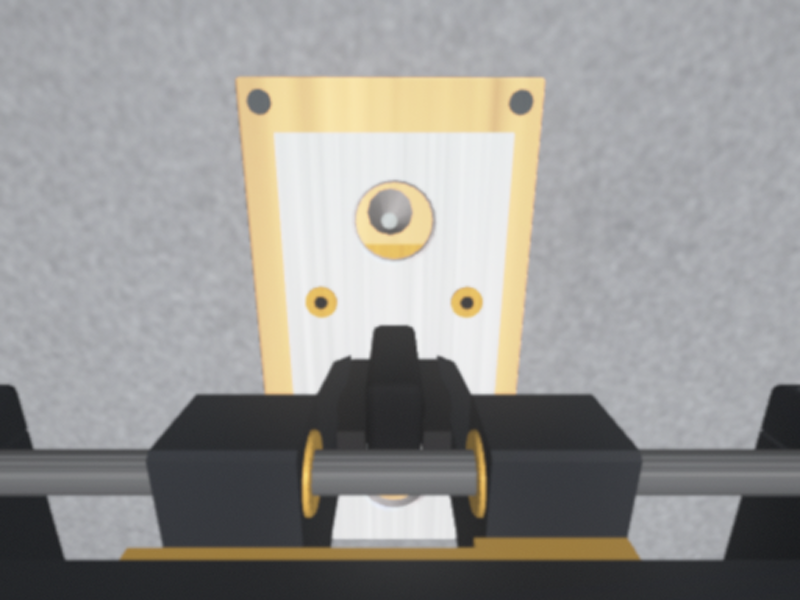

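The dowel tip at (389,221) sits inside the hole centred at (395,220). I'll correct about 1.5 mm and lower, staying gripped.

```bash
python3 -m pendant '[[[0,0,0],[-0.0015,0,0],0],[[0,0,0],[-0.0015,0,0.006],0],[[0,0,0],[-0.0015,0,0.012],0],[[0,0,0],[-0.0015,0,0.018],0],[[0,0,0],[-0.0015,0,0.024],0],[[0,0,0],[-0.0015,0,0.03],0],[[0,0,0],[-0.0015,0,0.035],0],[[0,0,0],[-0.0015,0,0.038],0],[[0,0,0],[-0.0015,0,0.038],0],[[0,0,0],[-0.0015,0,0.038],0]]'
```

```text
clock: 9.9
tool_pos: [0.5162, -0.2922, 0.0427]
eef_rot: [-0.532, 0.847, -0.0, 0.0]
contact_force: [-0.2, 0.4, -1.6]
opening: 0.179
```

```bash
python3 -m pendant '[[[0,0,0],[0,0,0.001],0.18],[[0,0,0],[0,0,0.001],0.3],[[0,0,0],[0,0,0.001],0.5],[[0,0,0],[0,0,0.001],0.6],[[0,0,0],[0,0,0.001],0.6],[[0,0,0],[0,0,0.001],0.6]]'
python3 -m pendant '[[[0,0,0],[0,0,-0.02],0.6],[[0,0,0],[0,0,-0.05],0.6],[[0,0,0],[0,0,-0.09],0.6],[[0,0,0],[0,0,-0.13],0.6],[[0,0,0],[0,0,-0.17],0.6],[[0,0,0],[0,0,-0.19],0.6],[[0,0,0],[0,0,-0.19],0.6],[[0,0,0],[0,0,-0.19],0.6]]'
python3 look.py end
python3 - <<'E'
from plant import r
import cv2
d=r.snapshot("side"); cv2.imwrite("pics/side2.png",cv2.resize(d["image"][90:240,200:400,::-1],(800,600),interpolation=cv2.INTER_CUBIC))
E
```

```text
clock: 10.5
tool_pos: [0.516, -0.2921, 0.0416]
eef_rot: [-0.532, 0.847, -0.0, -0.0]
contact_force: [0.5, 1.4, 0.2]
opening: 0.59
clock: 11.3
tool_pos: [0.5157, -0.2919, 0.2314]
eef_rot: [-0.532, 0.847, 0.0, -0.0]
contact_force: [-0.9, 0.2, -0.6]
opening: 0.602
11.3 [ 0.51574356 -0.29189793  0.2314072 ] [ 0.41  0.66  0.05  1.69 -0.04  0.79 -1.54] [-0.86  0.22 -0.61]
```

View pics/end.png

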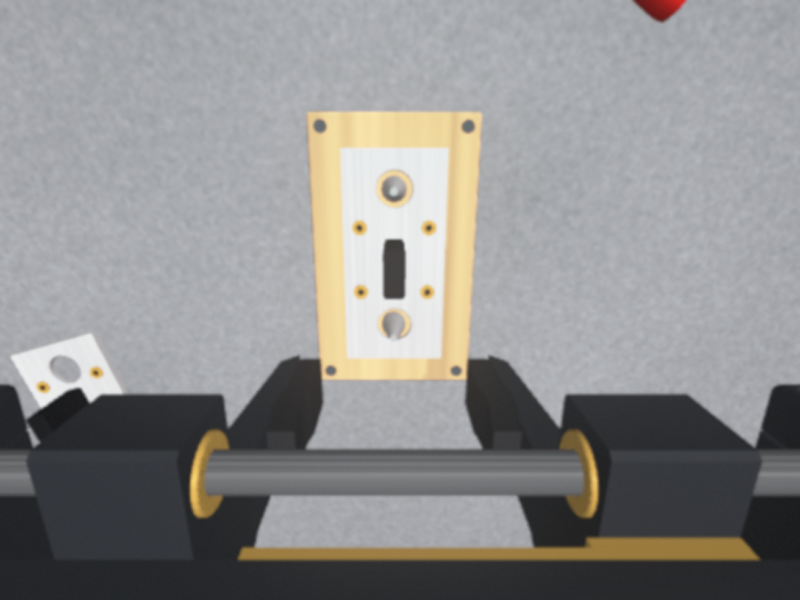

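View pics/side2.png

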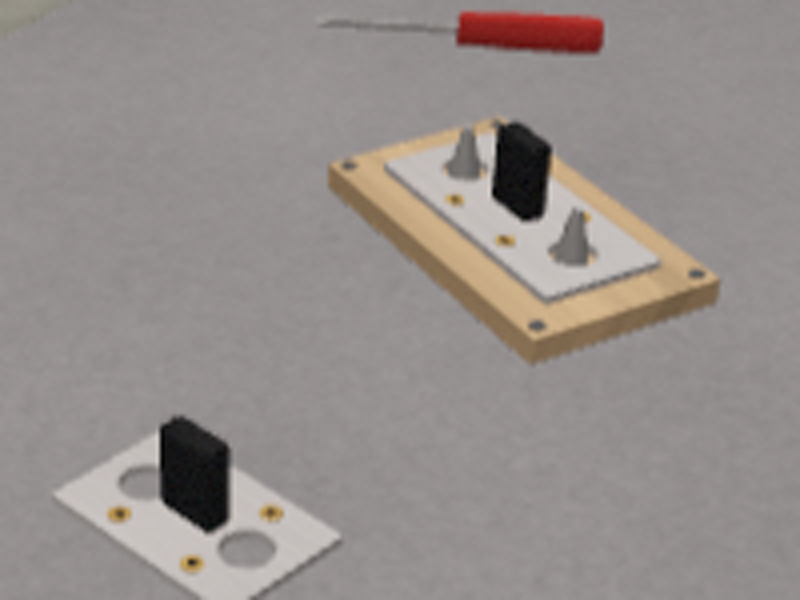

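The template is seated flat with both dowels through its holes at (394,187) and (394,324). The gripper is clear and the shorter template hasn't moved.

```bash
python3 -c "
from plant import r
print(r.finish_job())"
```

```text
the job is handed in; nothing more can be done
None
```

I gripped the longer template by its handle, carried it clear over the other objects and held it level over the jig. I then lowered it, still gripped, down to seated height before letting go. The job was handed in at about 11.4 s of the 43 s allowed; `finish_job()` gives no verdict.

- **Held over the jig:** the underside was about 39 mm above the board by the arm's readings, with the far dowel lined up in its hole. The near hole was hidden by the gripper there.
- **Seated:** in the last wrist and side pictures the plate lies flat with both dowels through its holes, close to centred. The gripper had retracted about 190 mm above it and touched nothing.
- **Shorter template:** the last side picture shows it where it was. I judged that by eye and did not measure it again.
- **Disagreements:** no check failed. Jig position estimates differed by a few millimetres between cameras. The arm was up to 8–9 mm off where I aimed right after fast moves, so I took close-up looks and corrected before the grasp and the final lowering.

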